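# Feed the cap rack through the spring gate

### The arm

A 7-joint arm with a two-finger parallel gripper is mounted at the origin on the work surface; the furniture and walls round the work are solid. World frame = base frame: x ahead of the robot, y to its left, z up, the work surface at z = 0. Lengths are in m, angles in rad, forces in N, time in s.
With the tool pointing down it reaches from about 0.35 to 0.9 m from the base axis. Payload 8.1 kg.
Tool frame: the origin (TCP) lies midway between the tips of the shut fingers; the grasp point (between the pads) lies arm.grasp_offset behind it (arm.grasp_offset is the distance from the TCP to the grasp point, in m); z points along the fingers, y is the line along which they close (so a half turn about z gives the same grasp; the last joint's range is limited). The gripper opens to 92 mm and grips with 3 to 60 N. Pads are 19 mm wide; open, the fingers measure 130 mm over their backs; the gripper's body (75 mm by 190 mm) begins 47 mm behind the grasp point.
Start: joints at [-1.21, 0.434, 0.025, 1.573, -0.012, 1.134, -0.075], TCP at [0.28, 0.559, 0.227] pointing down, gripper open.
Joint ranges: [-2.62, 2.62], [-0.44, 2.09], [-1.27, 1.32], [0.08, 2.57], [-1.32, 4.46], [0.12, 2], [-2.74, 2.74]. Speed limits (rad/s): [2.22, 2.22, 3.01, 3.01, 3.14, 3.14, 3.14].

### API

Orientations are given as a rotation vector (axis times angle).
In Python, from cell import observe, imaging, arm gives the robot as it stands.
- The arm moves only by the tool apply_moves, never from a script. Its argument "commands" is a list of rows, each a list of 5 numbers: the opening in per cent of the stroke, from 0 (shut) to 100 (fully open), then the shift along the world's x, y, z in units of 0.06 m (1.0 is 0.06 m), then the turn about the world's z in units of 0.5 rad (1.0 is 0.5 rad). A call has 1 to 12 rows; each row shifts and turns the commanded pose from where the row before left it; what a row does not reach is not made up. A row lasts 1/8 s, in which the tool goes at most 62.5 mm and 10.7 degrees, less where a joint would pass 70% of its speed; a pose out of reach is approached as far as the arm can. A call with a number of a shift or a turn outside -1 to 1 is refused whole. A call with a gripper value outside its range is refused whole. The fingers move at their own pace and stop on an object; "newtons" is the grip in N (left out, the last holds). Time passes only in rows, so rows that do not move let the fingers close. It gives the time, the measured TCP pose, the force, the opening and the grip force at its end, in the units of the state.
- observe(): the state, without advancing time (a new reading comes with each control period).
- imaging.get_image(name): name is "scene" or "top"; returns (picture, depth): 384x512x3 uint8, red, green, blue; 384x512 float32, m along the optical axis (not along the pixel's ray), 0 where there is no reading.
- imaging.camera_params(name): a dict with "camera_matrix" (3x3 intrinsics, pixels), "dist" ([k1, k2, p1, p2, k3] as OpenCV has them; the pictures are not rectified), "origin" and "rotation" of the camera in the world. Camera axes: x right, y up, looking along -z (the intrinsics and any distortion apply to the point x, -y, -z); pixel columns grow to the right and rows downward; lengths in m; the calibration is good to about 2 mm. A picture is of the moment at which its call begins. camera_params takes no time and is no camera call.
- arm.sign_off(): hands the job in; it is judged then, once.
The state is a dict: "clock": time; "joints": joint angles; "dq": joint speeds; "joint_efforts": joint torques, N m; "position": TCP position; "ee_rot": TCP orientation; "force": force on the tool from outside, world axes, zero at the start; "ft_torque": the same for the moment, N m; "width": opening from 0.0 (shut) to 1.0 (fully open); "gripper_force": force on a finger pad.
Only numpy, scipy, OpenCV 4.12 (cv2) and the standard library are available. Lean on these libraries where they do the work, as an engineer would, in place of code of your own. Each camera call takes 0.05 s, during which the arm holds its last target. There are 200 camera calls.

### The job

Push the small rack of marker caps along its chute, under the spring-loaded gate and on until its nose is against the end stop. First swing the gate up by pressing its long push rail outwards with a finger, and keep it held up, clear of the rack and caps, the whole way while you push the rack by its rear plate; once the rack is home let the rail go so that the gate drops shut behind the caps. Only push with the fingers: lift or pinch nothing, keep both caps standing in the rack and leave the other things on the table where they are.

Things in the scene. Friction and masses are not known exactly. Their poses are not given: they have to be found in the camera images.
- chute: Fixed aluminium chute, 285 x 110 mm. Origin on the table, on the channel's centre line, in the gate's plane. +x: the way the rack travels; +y: the gate's hinge side; z up. Floor 5 mm thick, x = -205 to +80 mm; channel y = -31 to +31 mm; side walls 6 mm thick, tops only 14 mm above the table; rear end (-x) open. Two hinge posts on the +y wall at x = -40 and +26 mm, 36 mm high.
- end_stop (a point): Middle of the end stop's near face: an upright plate across the channel at chute x = +72 mm, its top 34 mm above the table. This point is 20 mm above the table.
- rack: Loose grey rack, 144 x 58 mm, 0.17 to 0.35 kg, sliding on the chute floor. Origin under the middle of its front plate, +x to its nose. Front plate x, y = +-28, +-29 mm, 8 mm thick; block with two cap wells on its -y half, top at 28 mm. A 26 mm wide, 6 mm thick tongue runs back to the rear plate. Starts at chute x = -63 to -40 mm; home (nose on end stop) at +44 mm, where the shut gate clears the tongue.
- rear_plate (a point): Where to push: middle of the rear face of the rack's upright rear plate, at rack x = -116 mm, 21 mm above the rack's underside (26 mm above the table). The plate is 58 mm wide (y), 8 mm thick, 42 mm tall: its top is 47 mm above the table. Fingertips 30 mm above the table reach both this plate and the rail.
- gate (a joint): Gate hinge, rad: 0 shut, 0.98 fully up (both stops). Hinge line parallel to chute x at y = +30 mm, 28 mm above the table. Bar across the channel at x = 0, 11 mm thick, reaching y = -31 mm, 26 to 44 mm above the table when shut. It swings only up and outwards, so the rack cannot push it open; clears rack and caps above about 0.8. A spring shuts it, about 2 to 5 N at the rail.
- gate_tip (a point): Free end of the gate bar, at chute y = -31 mm, 36 mm above the table when shut; fully up it is about 83 mm above the table near y = +3 mm.
- push_rail (a point): Middle (chute x = -145 mm) of the gate's push rail: dark round bar 10 mm thick, parallel to the chute, x = -222 to -57 mm, part of the gate. Shut, its centre line is at chute y = +11 mm, 59 mm above the table, leaning in over the channel. Pressed towards +y anywhere along it, it swings out and lifts the gate: at 0.8 rad at y = +39 mm, 63 mm high; fully up y = +45 mm, 61 mm high.
- cap_front: Black marker cap, 17 mm thick, 46 mm tall, standing loose in the rack's front well (rack x = +13.5, y = -16 mm). Origin under its centre, 8 mm above the rack's underside; z up. Its top is 59 mm above the table.
- cap_rear: Yellow marker cap, the same, in the rear well (rack x = -13.5, y = -16 mm).
- flat_brush: Bystander: flat paint brush with a black handle lying on the table, 21 x 170 x 11 mm, long along its y. Origin under its centre.
- paint_red: Bystander: red squeeze bottle, 50 mm thick, 186 mm tall, near the end-stop end of the chute. Origin under its centre.
- marker_thick: Bystander: thick black marker with a green cap lying on the table, 150 x 22 x 24 mm, long along its x. Origin under its centre.
- marker_slim: Bystander: slim black marker with a blue cap lying on the table, 143 x 17 x 19 mm, long along its x. Origin under its centre.
Not all that is in view belongs to the job. Leave any orange or turquoise look-alike of the rack alone.

How it is judged:
On the way, in this order (a step that is already met when the one before it is completed fails the run):
1. the gate is up while the rack still stands before it (value of joint gate above 0.75 rad and x of rack in the frame of chute below -0.034 m), for 0.1 s.
2. the rack is home at the end stop with the gate still held up (value of joint gate above 0.7 rad and x of rack in the frame of chute above 0.038 m), for 0.1 s.
At the end, for the whole second after the job is handed in: The rack's nose is within 6 mm of the end stop, the rack lies flat and still on the chute floor, the gate is shut (under 0.06 rad), and both caps stand upright in their wells (x of rack in the frame of chute above 0.038 m and value of joint gate below 0.06 rad and z of rack in the frame of chute below 0.008 m and linear speed of rack below 0.01 m/s and z of each of cap_front, cap_rear in the frame of rack below 0.014 m and angle between each of cap_front, cap_rear's own z axis and vertical below 0.2 rad); the robot touches nothing.
It fails at once if the gate comes down (under 0.7 rad), or is still down, while the rack is under it (x of rack in the frame of chute between -0.032 and 0.034 m and value of joint gate below 0.7 rad).
It fails at once if the rack is lifted or tipped (z of rack in the frame of chute above 0.017 m or angle between rack's own z axis and vertical above 0.15 rad).
It fails at once if a cap is lifted out of its well or tipped (z of any of cap_front, cap_rear in the frame of rack above 0.02 m or angle between any of cap_front, cap_rear's own z axis and vertical above 0.35 rad).
It fails at once if a bystander is moved more than 25 mm (distance of any of flat_brush, paint_red, marker_thick, marker_slim from where it was at the start of the episode above 0.025 m).
It also fails if it takes over 58 s, if anything falls off the work surface, if the arm or the gripper's body presses on something with over 40 N, if the wrist force passes 120 N, or if a joint passes its speed limit or range.

## Working session

There is one attempt and no reset: what is moved stays moved. The work goes in short steps, Python scripts to look and compute and a tool call to move; the robot and the scene stay as the last step left them, time stands still between calls to the robot, and variables do not carry over. Pictures are saved under pics/ and viewed, at most 10 in all, crops included, and the job is handed in when it is done.

Besides the shell and the picture viewer there is one more tool, called after "Call:" as name([rows], argument=value, ...), one row to a line, values as JSON. apply_moves: Moves the arm, as the interface text tells. Its arguments: {"type":"object","properties":{"commands":{"type":"array"},"newtons":{"type":"number"}},"required":["commands"]}

```bash
mkdir -p pics; ls
cat > h.py <<'E'
import numpy as np,cv2
from cell import observe,imaging,arm
def grab(n):
    im,d=imaging.get_image(n); p=imaging.camera_params(n)
    h,w=d.shape
    uv=np.stack(np.meshgrid(np.arange(w),np.arange(h)),-1).reshape(-1,1,2).astype(float)
    q=cv2.undistortPoints(uv,np.array(p["camera_matrix"]),np.array(p["dist"])).reshape(h,w,2)
    P=np.stack([q[...,0]*d,-q[...,1]*d,-d],-1)
    W=P@np.array(p["rotation"]).T+np.array(p["origin"])
    W[d==0]=np.nan
    return im,d,W
E
python3 - <<'E'
from h import *
for n in("scene","top"):
    im,d,W=grab(n); cv2.imwrite(f"pics/{n}0.png",im[...,::-1]); np.save(n+"W.npy",W); np.save(n+"I.npy",im)
    print(imaging.camera_params(n)["origin"])
s=observe();print(s);print(arm.grasp_offset)
E
```

```text
picsTraceback (most recent call last):
  File "<stdin>", line 3, in <module>
  File "h.py", line 9, in grab
    W=P@np.array(p["rotation"]).T+np.array(p["origin"])
      ~~~~~~~~~~~~~~~~~~~~~~~~~~~^~~~~~~~~~~~~~~~~~~~~~
ValueError: operands could not be broadcast together with shapes (384,512) (3,)
```

The rotation is a 3-vector, so it must be a rotation vector.

```bash
sed -i 's/np.array(p\["rotation"\]).T/cv2.Rodrigues(np.array(p["rotation"],float))[0].T/' h.py
python3 - <<'E'
from h import *
for n in("scene","top"):
    im,d,W=grab(n); cv2.imwrite(f"pics/{n}0.png",im[...,::-1]); np.save(n+"W.npy",W); np.save(n+"I.npy",im)
    print(imaging.camera_params(n)["origin"],imaging.camera_params(n)["rotation"])
    z=W[...,2]; print(np.nanpercentile(z,[5,20,50,80]))
s=observe();print(s);print(arm.grasp_offset)
E
```

```text
[-0.04918192 -0.13885781  0.89174659] [ 0.43539668 -0.69996504 -1.94210491]
[-0.7516827  -0.4651782  -0.00090918  0.00621812]
[ 0.40086384 -0.46432926  1.32996122] [ 0.0877748  -0.09061422 -1.55640112]
[-0.75146648 -0.29068083 -0.00096085  0.00606115]
{'clock': 0.15, 'joints': array([-1.20958998,  0.43506411,  0.02499096,  1.57386359, -0.01161222,
        1.13401484, -0.07510266]), 'dq': array([-0.0003665 , -0.00356522, -0.00039502, -0.00347569,  0.00010334,
        0.00283892,  0.00027639]), 'joint_efforts': array([ 2.91665019e-03, -6.68256283e+01,  9.86525528e-01, -3.14703405e+01,
       -6.04923768e-02,  3.92082660e-02,  7.00440410e-05]), 'position': array([0.27947269, 0.55860655, 0.2261342 ]), 'ee_rot': array([-7.22132889e-01, -3.05729319e+00,  1.87269143e-03]), 'force': array([-0.53135388, -0.18374615, -0.41821335]), 'ft_torque': array([-0.01326879,  0.00359495,  0.01425972]), 'gripper_force': 0.0, 'width': 0.9980429452361522}
0.0188
```

View pics/top0.png

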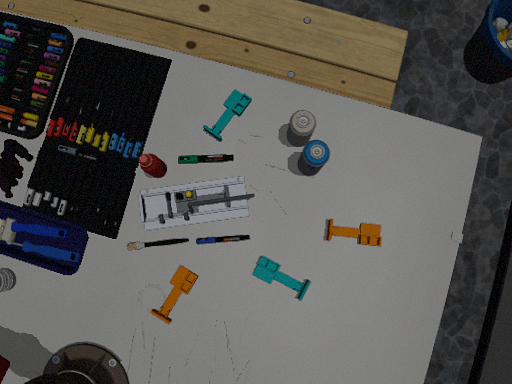

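View pics/scene0.png

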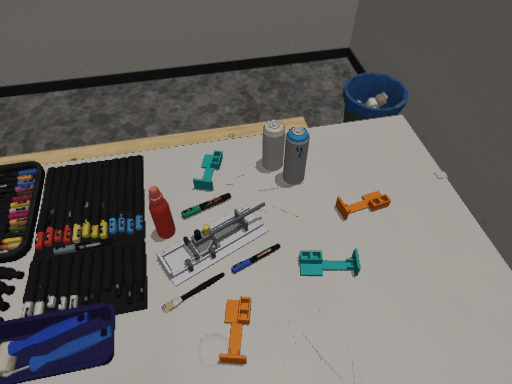

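The top view shows the white chute from (141,208) to (250,200), with its end stop at the left, by the red bottle at (152,165). The black and yellow caps are at (180,195) and (190,195). The rail runs from (190,204) to (254,196) and the gate bar is at about (170,205). Chute +x therefore points left in the image (world +y) and the hinge side faces the robot. Next I'll measure these in the point clouds.

Run:
```python
import numpy as np,cv2
W=np.load("topW.npy");I=np.load("topI.npy")
c=I[165:240,130:265]; cv2.imwrite("pics/crop1.png",cv2.resize(c,None,fx=5.8,fy=5.8,interpolation=cv2.INTER_CUBIC)[...,::-1])
W2=np.load("sceneW.npy")
for n,w,(r0,r1,c0,c1) in(("top",W,(170,235,135,265)),("scene",W2,(185,285,150,275))):
    P=w[r0:r1,c0:c1].reshape(-1,3);P=P[~np.isnan(P[:,0])]
    print(n,np.histogram(P[:,2],np.arange(-.004,.09,.004))[0])
    tab=w[...,2];print("table",np.median(tab[(abs(tab)<.01)]))
    R=P[(P[:,2]>.050)&(P[:,2]<.068)]
    # rail: line
    v=cv2.fitLine(R[:,:2].astype(np.float32),cv2.DIST_HUBER,0,.001,.001).ravel();print("rail line",v,len(R))
    t=(R[:,:2]-v[2:])@v[:2];print(t.min(),t.max(),R[:,2].mean())
    Wl=P[(P[:,2]>.003)&(P[:,2]<.018)]
    r=cv2.minAreaRect(Wl[:,:2].astype(np.float32));print(r,cv2.boxPoints(r))
```

```text
top [2162 2405 1308  493  341   99   35   81  148  147   94   80   48   21
   41  106  140   59    5    2    4    5    3]
table -0.0003647127348895829
rail line [ 0.02233387 -0.99975055  0.51523954 -0.3273374 ] 353
-0.1426666175476837 0.12550665023268498 0.06037697902027053
((0.5111415982246399, -0.3033492863178253), (0.17399731278419495, 0.35182955861091614), 0.934563934803009) [[ 0.42128527 -0.12887691]
 [ 0.42702377 -0.48065963]
 [ 0.6009979  -0.47782165]
 [ 0.5952594  -0.12603894]]
scene [3686 3634 1439  579  739  318  168  109  149  240   85  109   86   37
   37  121  174   49   17   20   17   18   21]
table 0.00017685375446108154
rail line [ 0.13059242  0.9914361   0.5194068  -0.32753193] 404
-0.12063114304087455 0.17130368400919374 0.059804050664968036
((0.545282244682312, -0.29805678129196167), (0.34696105122566223, 0.3271833062171936), 64.91339111328125) [[ 0.3235689  -0.3858117 ]
 [ 0.61988837 -0.5245334 ]
 [ 0.76699555 -0.21030188]
 [ 0.47067612 -0.07158017]]
```

View pics/crop1.png

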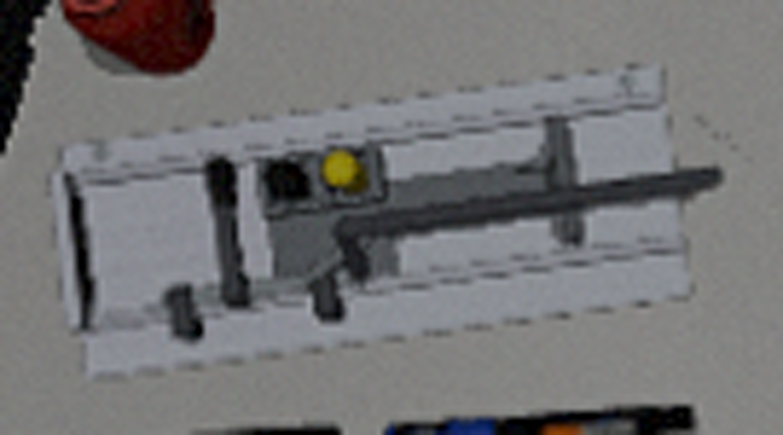

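The enlarged crop shows the chute corners at (60,147), (663,63), (690,297) and (90,377). The rail ends are at (718,178) and (345,230), the end stop face at about x=78, and the rear plate top runs from (553,118) to (573,243). I'll fit the chute pose by projecting model points.

```bash
cat > fit.py <<'E'
from h import *
from scipy.optimize import least_squares
p=imaging.camera_params("top");R=cv2.Rodrigues(np.array(p["rotation"],float))[0];o=np.array(p["origin"])
K=np.array(p["camera_matrix"]);D=np.array(p["dist"])
def ray(u,z):
    q=cv2.undistortPoints(np.array([[u]],float),K,D).ravel(); d=R@np.array([q[0],-q[1],-1]); return (o+d*(z-o[2])/d[2])[:2]
cr=lambda a:((a[0]+.5)/5.8-.5+130,(a[1]+.5)/5.8-.5+165)
obs=[((60,147),(80,-55,5)),((663,63),(-205,-55,5)),((690,297),(-205,55,5)),((90,377),(80,55,5)),((721,178),(-222,11,59)),((222,157),(0,-31,44)),((340,230),(-57,11,59))]
G=np.array([ray(cr(a),m[2]/1e3) for a,m in obs]);M=np.array([m[:2] for _,m in obs])/1e3
def T(q,m):
    c,s=np.cos(q[2]),np.sin(q[2]);return m@np.array([[c,s],[-s,c]])+q[:2]
r=least_squares(lambda q:(T(q,M)-G).ravel(),[.52,-.25,1.6],loss="soft_l1",f_scale=.003);q=r.x
print("chute",q,"\n",(T(q,M)-G)*1e3)
np.save("chute.npy",q)
inv=lambda w:(np.atleast_2d(w)-q[:2])@np.array([[np.cos(q[2]),-np.sin(q[2])],[np.sin(q[2]),np.cos(q[2])]])
for n,a,z in(("rp rear top",(576,180),.047),("rp front",(550,150),.047),("capY",(342,168),.059),("capB",(290,180),.059),("stop",(80,250),.034)):
    print(n,inv(ray(cr(a),z))*1e3)
W=np.concatenate([np.load(f+"W.npy").reshape(-1,3) for f in("top","scene")]);ii=np.concatenate([np.zeros(384*512),np.ones(384*512)])
C=np.c_[inv(W[:,:2]),W[:,2]]*1e3
for k in(0,1):
    c=C[ii==k]
    s=c[(c[:,0]>-210)&(c[:,0]<-70)&(abs(c[:,1]-11)<25)&(c[:,2]>54)&(c[:,2]<75)];print("rail y,z",np.median(s,0),len(s),np.polyfit(s[:,0],s[:,1],1))
    s=c[(c[:,0]>-205)&(c[:,0]<-100)&(c[:,1]>-32)&(c[:,1]<-4)&(c[:,2]>30)&(c[:,2]<50)];print("rearplate",np.percentile(s,[5,50,95],0).round(1).tolist(),len(s))
    s=c[(c[:,0]>50)&(c[:,0]<90)&(abs(c[:,1])<30)&(c[:,2]>25)&(c[:,2]<40)];print("stop",np.percentile(s,[5,50,95],0).round(1).tolist(),len(s))
for n,m in(("rail end",(-222,11)),("rail mid",(-145,11)),("tip",(0,-31))): print(n,T(q,np.array([m])/1e3))
E
python3 fit.py
```

```text
chute [ 0.50044028 -0.22921872  1.72130033] 
 [[ 1.88599784 -0.28534087]
 [ 1.53734121  0.36532418]
 [ 1.82236524 -1.9163732 ]
 [ 0.43987378  1.34244096]
 [-2.32391212  1.97160269]
 [-2.13978293  1.25414215]
 [-1.55184319 -4.4855979 ]]
rp rear top [[-159.61650391   -0.23638391]]
rp front [[-149.78045666  -15.30366957]]
capY [[-57.09130789 -18.66505912]]
capB [[-33.25994606 -16.51304134]]
stop [[70.13680156 -0.78553595]]
rail y,z [-140.96437307    9.03895517   61.8098446 ] 207 [2.87270815e-03 9.29720548e+00]
rearplate [[-158.6, -29.3, 40.4], [-155.4, -16.3, 45.4], [-151.6, -5.6, 49.0]] 31
stop [[71.5, -25.4, 25.8], [75.9, 1.6, 31.4], [79.8, 25.7, 37.4]] 83
rail y,z [-137.82688554   10.55157895   62.00493018] 192 [-2.20568648e-03  9.73682294e+00]
rearplate [[-156.4, -28.5, 32.3], [-151.2, -19.1, 45.8], [-149.3, -8.8, 48.1]] 31
stop [[73.3, -25.8, 25.9], [78.1, 0.9, 33.2], [81.9, 25.9, 36.4]] 80
rail end [[ 0.52285053 -0.45035845]]
rail mid [[ 0.51130542 -0.37422888]]
tip [[ 0.53108985 -0.22457069]]
```

The fit agrees with the model to about 2 mm. The chute origin is at (0.500, -0.228) with yaw 1.721, and the rack is at x ≈ -43.5 mm. The plan is to align the tool's y axis with chute y and open the fingers to about 40 mm, roughly 78 mm over the backs. The outer finger's back will hold the rail while both fingers push the plate. First I'll approach high.

Call:
apply_moves([
  [43,0.27,-0.9,0,-0.32],
  [43,0.27,-0.9,0,-0.32],
  [43,0.27,-0.9,0,-0.32],
  [43,0.27,-0.9,0,-0.32],
  [43,0.27,-0.9,0,-0.32],
  [43,0.27,-0.9,0,-0.32],
  [43,0.27,-0.9,0,0],
  [43,0.27,-0.9,0,0],
  [43,0.27,-0.9,0,0],
  [43,0.27,-0.9,0,0],
])

```text
clock: 1.4
position: [0.4418, 0.0173, 0.2269]
ee_rot: [2.052, 2.379, 0.001]
force: [0.3, 0.2, -0.7]
width: 0.428
gripper_force: 0.0
```

Call:
apply_moves([
  [43,0.27,-0.9,0,0],
  [43,0.27,-0.9,0,0],
  [43,0.27,-0.9,0,0],
  [43,0.27,-0.9,0,0],
  [43,0.27,-0.9,0,0],
  [43,0.27,-0.9,0,0],
  [43,0.27,-0.9,0,0],
  [43,0.27,-0.9,0,0],
  [43,0,0,0,0],
  [43,0,0,0,0],
])

```text
clock: 2.65
position: [0.571, -0.4126, 0.226]
ee_rot: [-2.052, -2.377, -0.0]
force: [-0.5, 1.6, -0.4]
width: 0.427
gripper_force: 0.0
```

```bash
cat > st.py <<'E'
from h import *
q=np.load("chute.npy");s=observe();R=cv2.Rodrigues(s["ee_rot"])[0]
d=s["position"][:2]-q[:2];c,n=np.cos(q[2]),np.sin(q[2])
print(s["clock"],s["position"].round(4),"chute mm",np.round([(c*d[0]+n*d[1])*1e3,(-n*d[0]+c*d[1])*1e3],1),"tool y angle err",round((np.arctan2(R[1,1],R[0,1])-q[2]-np.pi/2+np.pi/2)%np.pi-np.pi/2,4),"tool z",R[:,2].round(3),"w",s["width"]*92)
f=s["force"];print("F chute",np.round([c*f[0]+n*f[1],-n*f[0]+c*f[1],f[2]],2),s["joints"].round(2))
E
python3 st.py
```

```text
2.65 [ 0.571  -0.4126  0.226 ] chute mm [-191.8  -42.3] tool y angle err -0.0038 tool z [-0.001  0.001 -1.   ] w 39.28170780123069
F chute [ 1.7   0.28 -0.38] [ 0.19  0.62  0.62  1.39 -0.37  1.25  0.99]
```

Call:
apply_moves([
  [43,0,0,-0.8,0],
  [43,0,0,-0.8,0],
  [43,0,0,-0.8,0],
  [43,0,0,-0.5,0],
  [43,0,0,-0.3,0],
  [43,0,0,-0.05,0],
  [43,0,0,0,0],
  [43,0,0,0,0],
])

```text
clock: 3.65
position: [0.572, -0.4136, 0.0332]
ee_rot: [2.051, 2.377, 0.001]
force: [0.4, 0.3, -0.3]
width: 0.429
gripper_force: 0.0
```

```bash
python3 st.py
python3 - <<'E'
from h import *
im,d,W=grab("scene"); cv2.imwrite("pics/s1.png",cv2.resize(im[170:300,140:300],None,fx=4,fy=4,interpolation=cv2.INTER_CUBIC)[...,::-1])
E
```

```text
3.65 [ 0.572  -0.4136  0.0332] chute mm [-193.   -43.1] tool y angle err -0.0035 tool z [ 0.002 -0.001 -1.   ] w 39.464575922306366
F chute [ 0.19 -0.47 -0.28] [ 0.24  0.8   0.53  1.57 -0.48  0.9   1.08]
```

View pics/s1.png

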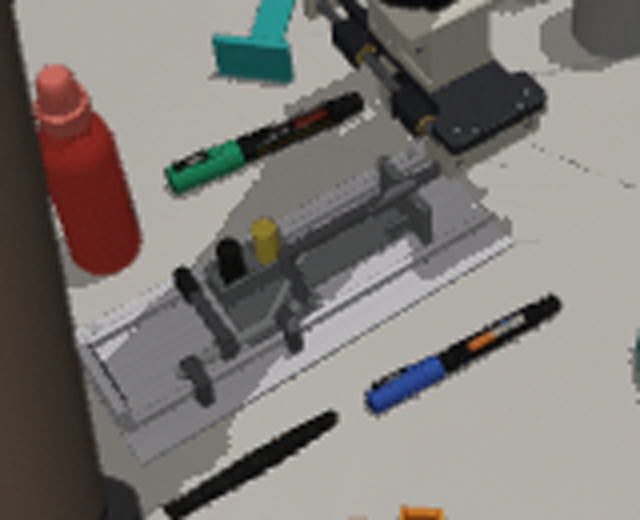

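The view shows the gate shut, both caps standing at (230,260) and (265,240), and the rail end near (435,165). The gripper is at the chute's rear, at about (450,110), and I can't make out the fingers. I'll project the expected finger positions and check the depth there.

```bash
cat > proj.py <<'E'
from h import *
def proj(n,X):
    p=imaging.camera_params(n);R=cv2.Rodrigues(np.array(p["rotation"],float))[0]
    P=(np.atleast_2d(X)-np.array(p["origin"]))@R; P[:,1:]*=-1
    return cv2.projectPoints(P,np.zeros(3),np.zeros(3),np.array(p["camera_matrix"]),np.array(p["dist"]))[0].reshape(-1,2)
q=np.load("chute.npy")
def cw(x,y,z): return [q[0]+(np.cos(q[2])*x-np.sin(q[2])*y)/1e3,q[1]+(np.sin(q[2])*x+np.cos(q[2])*y)/1e3,z/1e3]
E
python3 - <<'E'
from proj import *
X=[cw(-193,-4,33),cw(-193,-4,90),cw(-193,-82,33),cw(-222,11,59),cw(-57,11,59),cw(-160,29,47)]
print(((proj("scene",X)-[140,170])*4).round())
for n in("scene","top"):
    im,d,W=grab(n)
    C=((W.reshape(-1,3)[:,:2]-q[:2])@np.array([[np.cos(q[2]),-np.sin(q[2])],[np.sin(q[2]),np.cos(q[2])]]))*1e3;z=W[...,2].ravel()*1e3
    m=(abs(C[:,0]+193)<40)&(abs(C[:,1]+43)<60)
    for a in range(0,200,15):
        s=C[m&(z>a)&(z<a+15)]
        if len(s)>3: print(n,a,len(s),s.min(0).round(),s.max(0).round())
E
```

```text
[[450. 165.]
 [449. 113.]
 [387.  94.]
 [497. 136.]
 [288. 255.]
 [437. 208.]]
scene 0 325 [-233. -103.] [-153.   16.]
scene 15 22 [-183. -103.] [-153.  -36.]
scene 30 12 [-185.  -70.] [-156.   15.]
scene 45 41 [-184.  -78.] [-153.   14.]
scene 60 31 [-194.  -71.] [-154.   14.]
scene 75 8 [-189.  -65.] [-182.  -59.]
scene 90 14 [-182.  -85.] [-157.    8.]
scene 105 120 [-175. -103.] [-156.   16.]
scene 120 120 [-185.  -93.] [-156.   16.]
scene 135 197 [-218. -102.] [-166.   17.]
scene 150 110 [-216.  -55.] [-166.   10.]
scene 165 76 [-215.  -53.] [-166.   11.]
scene 180 114 [-228.  -50.] [-155.   11.]
scene 195 354 [-228.  -59.] [-154.   11.]
top 0 14 [-233.  -34.] [-227.   14.]
top 45 7 [-225.    4.] [-155.   16.]
top 60 7 [-160.    7.] [-154.   12.]
top 105 22 [-228.    2.] [-158.   16.]
top 120 17 [-228.    2.] [-158.    9.]
top 135 78 [-218.    6.] [-168.   17.]
top 150 14 [-218.    8.] [-170.    9.]
top 165 14 [-214.    8.] [-171.    9.]
top 180 43 [-228.   -9.] [-165.    9.]
top 195 155 [-230.  -15.] [-159.    9.]
```

Run:
```python
from h import *
im,d,W=grab("scene"); cv2.imwrite("pics/s2.png",cv2.resize(im[165:240,205:305],None,fx=8,fy=8,interpolation=cv2.INTER_CUBIC)[...,::-1])
```

```text
(no output)
```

View pics/s2.png

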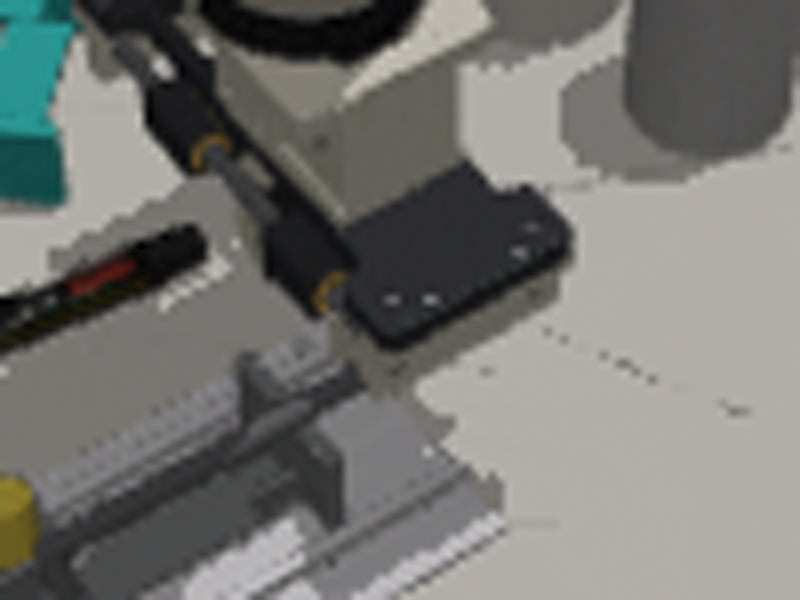

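The gripper body hides the fingers but sits well above the rail, clear of everything. Next I press the rail outwards in small steps.

Call:
apply_moves([
  [43,-0.083,-0.0125,0,0],
  [43,-0.083,-0.0125,0,0],
  [43,-0.083,-0.0125,0,0],
  [43,-0.083,-0.0125,0,0],
  [43,-0.083,-0.0125,0,0],
  [43,-0.083,-0.0125,0,0],
  [43,-0.083,-0.0125,0,0],
  [43,0,0,0,0],
  [43,0,0,0,0],
])

```text
clock: 4.97
position: [0.5364, -0.4182, 0.0316]
ee_rot: [-2.052, -2.378, 0.0]
force: [2.7, -1.0, 0.1]
width: 0.429
gripper_force: 1.5
```

```bash
python3 st.py
cat > gate.py <<'E'
from proj import *
# gate angle from points of bar (x~0) and rail, in chute y,z about hinge (30,28)
for n in("scene","top"):
    im,d,W=grab(n); w=W.reshape(-1,3)
    C=np.c_[((w[:,:2]-q[:2])@np.array([[np.cos(q[2]),-np.sin(q[2])],[np.sin(q[2]),np.cos(q[2])]])),w[:,2]]*1e3
    s=C[(abs(C[:,0])<7)&(C[:,1]>-40)&(C[:,1]<22)&(C[:,2]>38)&(C[:,2]<110)]
    a=np.arctan2(s[:,2]-28,30-s[:,1])-np.arctan2(8+5,45) if len(s) else []
    print(n,"bar n",len(s),"ang med",np.median(a).round(2) if len(s) else None,"top z",s[:,2].max().round() if len(s) else None)
    s=C[(C[:,0]>-130)&(C[:,0]<-62)&(C[:,1]>0)&(C[:,1]<60)&(C[:,2]>54)&(C[:,2]<75)]
    if len(s): print("  rail y,z",np.median(s,0).round(1),len(s))
    hsv=cv2.cvtColor(im,cv2.COLOR_RGB2HSV).reshape(-1,3);m=(abs(hsv[:,0].astype(int)-27)<6)&(hsv[:,1]>150)&(C[:,2]>25)&(C[:,2]<70)&(abs(C[:,1])<40)
    print("  yellow cap",np.median(C[m],0).round(1) if m.any() else None,m.sum())
    s=C[(C[:,0]>-175)&(C[:,0]<-60)&(abs(C[:,1])<30)&(C[:,2]>36)&(C[:,2]<50)]
    if len(s): print("  plate x",np.percentile(s[:,0],[10,50,90]).round(1),len(s))
E
python3 gate.py
```

```text
4.975 [ 0.5364 -0.4182  0.0316] chute mm [-192.3   -7.2] tool y angle err -0.0036 tool z [-0.  0. -1.] w 39.477016805379236
F chute [-1.42 -2.5   0.11] [ 0.26  0.77  0.52  1.64 -0.47  0.87  1.12]
scene bar n 68 ang med 0.79 top z 83.0
  rail y,z [-95.5  39.   66.1] 102
  yellow cap [-52.6 -13.9  52. ] 57
  plate x [-155.2 -151.5 -149.2] 63
top bar n 0 ang med None top z None
  rail y,z [-105.8   41.7   61.5] 3
  yellow cap None 0
```

Call:
apply_moves([
  [43,-0.033,-0.005,0,0],
  [43,-0.033,-0.005,0,0],
  [43,0,0,0,0],
  [43,0,0,0,0],
  [43,0,0,0,0],
])

```text
clock: 5.7
position: [0.5324, -0.4186, 0.0316]
ee_rot: [-2.052, -2.378, -0.0]
force: [3.9, 0.7, -2.2]
width: 0.434
gripper_force: 1.9
```

```bash
python3 st.py; python3 gate.py
```

```text
5.7 [ 0.5324 -0.4186  0.0316] chute mm [-192.    -3.2] tool y angle err -0.0034 tool z [-0.  0. -1.] w 39.903395697243724
F chute [ 0.15 -3.96 -2.17] [ 0.27  0.76  0.52  1.65 -0.47  0.86  1.13]
scene bar n 60 ang med 0.9 top z 86.0
  rail y,z [-95.7  43.3  64.9] 102
  yellow cap [-52.8 -13.8  53.9] 57
  plate x [-155.5 -151.2 -148.8] 69
top bar n 0 ang med None top z None
  yellow cap None 0
```

The gate is at about 0.9 rad, about 2 mm short of its stop. Now I push along +x and keep the rail pressed.

Call:
apply_moves([
  [43,-0.0125,0.082,0,0],
  [43,-0.0125,0.082,0,0],
  [43,-0.0125,0.082,0,0],
  [43,-0.0125,0.082,0,0],
  [43,-0.0075,0.05,0,0],
  [43,-0.0075,0.05,0,0],
  [43,-0.0075,0.05,0,0],
  [43,-0.0075,0.05,0,0],
  [43,0,0,0,0],
])

```text
clock: 6.92
position: [0.5276, -0.3872, 0.0318]
ee_rot: [2.052, 2.378, -0.0]
force: [3.8, -1.1, 1.1]
width: 0.43
gripper_force: 2.0
```

```bash
python3 st.py; python3 gate.py
```

```text
6.925 [ 0.5276 -0.3872  0.0318] chute mm [-160.2   -3.2] tool y angle err -0.0036 tool z [ 0. -0. -1.] w 39.54393004474342
F chute [-1.64 -3.55  1.1 ] [ 0.22  0.73  0.52  1.71 -0.47  0.83  1.1 ]
scene bar n 58 ang med 0.9 top z 86.0
  rail y,z [-96.5  42.9  64.5] 104
  yellow cap [-44.4 -14.2  50.7] 53
  plate x [-146.5 -142.6 -140.9] 55
top bar n 0 ang med None top z None
  rail y,z [-110.6   43.6   65.8] 27
  yellow cap None 0
```

The rack has moved 8.6 mm, with the gate steady at 0.9. I continue.

Call:
apply_moves([
  [43,-0.011,0.074,0,0],
  [43,-0.011,0.074,0,0],
  [43,-0.011,0.074,0,0],
  [43,-0.011,0.074,0,0],
  [43,-0.011,0.074,0,0],
  [43,-0.011,0.074,0,0],
  [43,-0.011,0.074,0,0],
  [43,-0.011,0.074,0,0],
  [43,0,0,0,0],
])

```text
clock: 8.15
position: [0.5223, -0.3515, 0.0318]
ee_rot: [-2.052, -2.379, -0.0]
force: [3.3, -1.3, 1.3]
width: 0.43
gripper_force: 1.8
```

```bash
python3 st.py; python3 gate.py
```

```text
8.15 [ 0.5223 -0.3515  0.0318] chute mm [-124.2   -3.3] tool y angle err -0.0034 tool z [-0.  0. -1.] w 39.574768913812306
F chute [-1.77 -3.04  1.28] [ 0.17  0.7   0.52  1.78 -0.47  0.79  1.07]
scene bar n 64 ang med 0.9 top z 87.0
  rail y,z [-85.   42.8  64.8] 69
  yellow cap [-11.9 -14.2  57.7] 31
  plate x [-110.8 -105.6 -104.5] 41
top bar n 0 ang med None top z None
  rail y,z [-72.1  42.2  62.9] 27
  yellow cap None 0
```

Call:
apply_moves([
  [43,-0.011,0.074,0,0],
  [43,-0.011,0.074,0,0],
  [43,-0.011,0.074,0,0],
  [43,-0.011,0.074,0,0],
  [43,-0.011,0.074,0,0],
  [43,-0.011,0.074,0,0],
  [43,-0.011,0.074,0,0],
  [43,-0.011,0.074,0,0],
  [43,0,0,0,0],
])

```text
clock: 9.38
position: [0.517, -0.316, 0.0318]
ee_rot: [-2.052, -2.379, -0.0]
force: [3.5, -1.7, 1.4]
width: 0.43
gripper_force: 1.8
```

```bash
python3 st.py; python3 gate.py
```

```text
9.375 [ 0.517  -0.316   0.0318] chute mm [-88.3  -3.4] tool y angle err -0.0035 tool z [-0.  0. -1.] w 39.600086181625784
F chute [-2.19 -3.17  1.4 ] [ 0.11  0.67  0.53  1.84 -0.47  0.76  1.04]
scene bar n 58 ang med 0.9 top z 88.0
  rail y,z [-65.2  41.1  63.3] 11
  yellow cap [ 27.3 -14.1  51.2] 57
  plate x [-74.  -69.9 -68.8] 27
top bar n 0 ang med None top z None
  rail y,z [-126.9   42.1   63.4] 11
  yellow cap None 0
```

About 7 mm is left. I push gently until the force rises.

Call:
apply_moves([
  [43,-0.005,0.033,0,0],
  [43,-0.005,0.033,0,0],
  [43,-0.005,0.033,0,0],
  [43,0,0,0,0],
])

```text
clock: 9.98
position: [0.5162, -0.3104, 0.0318]
ee_rot: [2.052, 2.378, -0.0]
force: [2.9, -2.0, -0.2]
width: 0.432
gripper_force: 2.3
```

Call:
apply_moves([
  [43,-0.0025,0.0165,0,0],
  [43,0,0,0,0],
])

```text
clock: 10.22
position: [0.516, -0.3095, 0.0318]
ee_rot: [2.052, 2.378, -0.0]
force: [3.8, -3.2, -0.6]
width: 0.43
gripper_force: 2.4
```

```bash
python3 st.py; python3 gate.py
```

```text
10.225 [ 0.516  -0.3095  0.0318] chute mm [-81.7  -3.3] tool y angle err -0.0038 tool z [ 0. -0. -1.] w 39.57785255104182
F chute [-3.75 -3.27 -0.58] [ 0.1   0.67  0.53  1.85 -0.48  0.75  1.03]
scene bar n 60 ang med 0.9 top z 89.0
  yellow cap [ 33.3 -14.3  52.4] 60
  plate x [-66.8 -63.5 -62.4] 18
top bar n 0 ang med None top z None
  rail y,z [-122.3   41.5   64.8] 23
  yellow cap None 0
```

Call:
apply_moves([
  [43,-0.0025,0.0165,0,0],
  [43,-0.0025,0.0165,0,0],
  [43,0,0,0,0],
  [43,0,0,0,0],
])

```text
clock: 10.82
position: [0.516, -0.3085, 0.032]
ee_rot: [2.052, 2.377, -0.001]
force: [5.1, -5.4, -1.2]
width: 0.434
gripper_force: 4.7
```

```bash
python3 st.py; python3 gate.py
```

```text
10.825 [ 0.516  -0.3085  0.032 ] chute mm [-80.7  -3.5] tool y angle err -0.004 tool z [ 0.001 -0.002 -1.   ] w 39.96664063998473
F chute [-6.08 -4.26 -1.23] [ 0.09  0.67  0.53  1.86 -0.47  0.75  1.03]
scene bar n 59 ang med 0.9 top z 87.0
  yellow cap [ 34.1 -14.3  52.2] 59
  plate x [-65.6 -62.5 -61.4] 17
top bar n 0 ang med None top z None
  rail y,z [-123.2   41.2   65. ] 22
  yellow cap None 0
```

The force rose to 6 N and motion stopped. The cap and plate have travelled 87–89 mm, so the rack is home at about x = +44 mm. I back off along -x, then let the rail down gently along -y.

Call:
apply_moves([
  [43,0.0125,-0.082,0,0],
  [43,0.025,-0.165,0,0],
  [43,0.05,-0.33,0,0],
  [43,0.05,-0.33,0,0],
  [43,0.04,-0.25,0,0],
  [43,0,0,0,0],
])

```text
clock: 11.68
position: [0.5261, -0.3795, 0.0319]
ee_rot: [2.054, 2.375, -0.002]
force: [3.7, -1.1, 0.3]
width: 0.431
gripper_force: 1.6
```

Call:
apply_moves([
  [43,0.083,0.0125,0,0],
  [43,0.083,0.0125,0,0],
  [43,0.083,0.0125,0,0],
  [43,0.083,0.0125,0,0],
  [43,0.083,0.0125,0,0],
  [43,0.083,0.0125,0,0],
  [43,0.083,0.0125,0,0],
  [43,0.083,0.0125,0,0],
  [43,0.083,0.0125,0,0],
  [43,0,0,0,0],
  [43,0,0,0,0],
])

```text
clock: 13.05
position: [0.5709, -0.37, 0.0317]
ee_rot: [-2.053, -2.378, 0.0]
force: [-1.1, -0.4, -1.1]
width: 0.43
gripper_force: 0.0
```

```bash
python3 st.py; python3 gate.py
```

```text
13.05 [ 0.5709 -0.37    0.0317] chute mm [-149.8  -48.6] tool y angle err -0.0038 tool z [-0. -0. -1.] w 39.544195060089976
F chute [-0.27  1.19 -1.14] [ 0.17  0.77  0.53  1.64 -0.48  0.87  1.04]
scene bar n 66 ang med 0.09 top z 47.0
  rail y,z [-92.   10.6  61.9] 96
  yellow cap [ 34.1 -14.2  52.7] 59
  plate x [-138.4  -65.   -61.9] 55
top bar n 15 ang med 0.33 top z 44.0
  rail y,z [-88.3   9.1  62.1] 79
  yellow cap None 0
  plate x [-70.4 -67.6 -63.6] 32
```

The gate is shut and the rack is still home. I lift clear and take a look.

Call:
apply_moves([
  [43,0,0,0.4,0],
  [43,0,0,0.8,0],
  [43,0,0,0.8,0],
  [43,0,0,0.8,0],
  [43,0,-0.7,0.5,0],
  [43,0,-0.7,0,0],
  [43,0,-0.7,0,0],
  [43,0,0,0,0],
  [43,0,0,0,0],
])

```text
clock: 14.28
position: [0.5711, -0.4955, 0.2294]
ee_rot: [-2.052, -2.378, -0.001]
force: [0.3, 0.4, -0.2]
width: 0.432
gripper_force: 0.0
```

```bash
python3 gate.py
python3 - <<'E'
from h import *
im,d,W=grab("scene"); cv2.imwrite("pics/s3.png",cv2.resize(im[170:300,140:300],None,fx=4,fy=4,interpolation=cv2.INTER_CUBIC)[...,::-1])
E
```

```text
scene bar n 65 ang med 0.07 top z 46.0
  rail y,z [-93.5  10.7  61.9] 102
  yellow cap [ 33.8 -14.5  51.9] 55
  plate x [-67.7 -64.4 -62. ] 47
top bar n 0 ang med None top z None
  yellow cap None 0
```

View pics/s3.png

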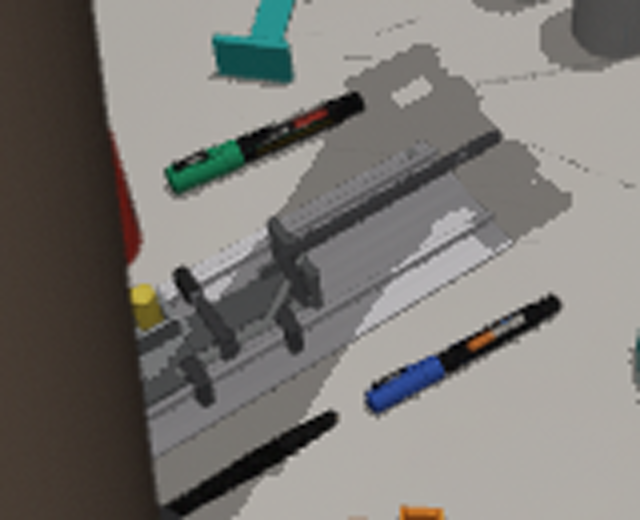

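The gate is shut behind the caps: its bar is at (205,310), exactly as at the start. The rack's rear plate is at (290,260) by the gate arm, the yellow cap stands at (145,305), and the markers and brush haven't moved. I'm handing it in.

```bash
python3 -c "
from cell import arm
print(arm.sign_off())"
```

```text
the job is handed in; nothing more can be done
None
```

The job is handed in, verdict not shown: the rack measured home at the end stop (x ≈ +44 mm), the gate dropped shut behind the caps, and the markers and brush had not moved; the arm hid the black cap and most of the red bottle in the last picture.

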